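# Return the plug gauge to its rack under the spring flap

### The arm

A 6-joint arm with a two-finger parallel gripper is mounted at the origin on a cart in front of the work surface, level with it; the furniture and walls round the work are solid. World frame = base frame: x ahead of the robot, y to its left, z up, the work surface at z = 0. Lengths are in m, angles in degrees, forces in N, time in s.
With the tool pointing down it reaches from about 0.35 to 0.875 m from the base axis. Payload 15.5 kg.
Tool frame: the origin (TCP) lies midway between the tips of the shut fingers; the grasp point (between the pads) lies 19 mm behind it (tcp_to_grasp is the distance from the TCP to the grasp point, in m); x points along the fingers, z is the direction in which the jaws open and shut, and the axes are right-handed (so a half turn about x gives the same grasp; the last joint's range is limited). The gripper opens to 85 mm and grips with 20 to 120 N. Pads are 22 mm wide; open, the fingers measure 114 mm over their backs; the gripper's body (76 mm by 85 mm) begins 54 mm behind the grasp point. The pads swing forward as they close: fully open they stand 13 mm farther back than shut.
Start: joints at [58.241, 28.281, 77.091, -0, 74.628, -5.472], TCP at [0.277, 0.56, 0.231] pointing down, gripper open.
Joint ranges: [-166.48, 166.48], [-47.26, 123.95], [12.59, 153.08], [-70.14, 250.14], [6.76, 159.57], [-176.63, 176.63]. Speed limits (degrees/s): [108.29, 108.29, 147.25, 172.46, 172.46, 172.46].

### API

Orientations are given as a 3x3 rotation matrix whose columns are the frame's x, y, z axes.
In Python, from workcell import * gives the robot as it stands.
- The arm moves only by the tool send_rows, never from a script. Its argument "targets" is a list that holds one entry, the list of rows, each a list of 4 numbers: the shift along the tool's x, y, z in m, then the turn about the tool's x in rad. In form: [[[dx, dy, dz, roll], ...]]. A call has 1 to 8 rows; each row shifts and turns the commanded pose from where the row before left it, along the tool's axes as they then stand; what a row does not reach is not made up. A row lasts 1/8 s, in which the tool goes at most 62.5 mm and 10.7 degrees, less where a joint would pass 70% of its speed; a pose out of reach is approached as far as the arm can. A call with a gripper value outside its range is refused whole. "gripper" is the finger opening in m, from 0 to 0.0854, set as the call begins (left out, the last holds). The fingers move at their own pace and stop on an object; "squeeze" is the grip in N (left out, the last holds). Time passes only in rows, so rows that do not move let the fingers close. It gives the time, the measured TCP pose, the force and the opening at its end, in the units of the state.
- get_obs(): the state, without advancing time (a new reading comes with each control period).
- capture(name): name is "side" or "top" or "wrist"; returns (picture, depth): 420x560x3 uint8, red, green, blue; 420x560 float32, m along the optical axis (not along the pixel's ray), 0 where there is no reading.
- camera_params(name): a dict with "fx", "fy", "cx", "cy" (pixels), "T" (4x4, takes a point from camera to world coordinates); the wrist camera has in their place "hand_eye" (4x4, takes a point from camera to tool coordinates, whose origin is the TCP and whose axes are the tool frame's). Camera axes: x right, y down, z forward; pixel columns grow to the right and rows downward; lengths in m; the calibration is good to about 2 mm. A picture is of the moment at which its call begins: read the wrist's pose just before it. camera_params takes no time and is no camera call.
- hand_in(): hands the job in, once; it reports no verdict.
The state is a dict: "time_s": time; "q": joint angles; "qd": joint speeds; "effort": joint torques, N m; "eef_pos": TCP position; "eef_rot": TCP orientation; "wrist_force": force on the tool from outside, world axes, zero at the start; "torque": the same for the moment, N m; "finger_gap": finger opening in m.
Only numpy, scipy, OpenCV 4.12 (cv2) and the standard library are available. Lean on these libraries where they do the work, as an engineer would, in place of code of your own. Each camera call takes 0.05 s, during which the arm holds its last target.

### The job

Put the steel plug gauge back into the grey gauge rack: push the rack's spring flap open with the gauge's lower end and keep it held open, feel along the slot underneath, pressing only gently, for the socket that is hidden under the flap, and seat the gauge upright in it, fully home, before you let go. Do not let the gauge fall, do not force it or the rack, and leave the other loose things where they lie.

Things in the scene. Friction and masses are not known exactly. Their poses are not given: they have to be found in the camera images.
- gauge_mid (a point): Centre of the steel plug gauge, an upright pin 98 mm long, 0.11 kg, half-way up it (49 mm above its foot); z along the gauge to its top. Knurled grip from 26 to 82 mm above the foot, 16.6 mm diameter. When home it stands 46 mm deep in the rack with 52 mm showing, so grip it high: fingertips more than 50 mm above the foot.
- plug_gauge: The plug gauge; origin at the centre of its foot (lower end), z along it to its top. Lower nose 14 mm in diameter and 25 mm long, then the 16.6 mm grip, top end (82 to 98 mm up) 14.4 mm. Starts upright in the wooden block, foot 10 mm above the bench, under the block's centre line.
- gauge_block: Wooden block in which the gauge starts, fixed; origin under its centre. 60x60 mm, 30 mm high, one upright hole of 16 mm in its middle, 20 mm deep.
- rack: Grey gauge rack fixed to the bench: 190 mm long, 54 mm deep on a 62x214 mm base plate, 54 mm high. Origin on the bench under the gauge line, z up, y along the slot, x away from the front wall towards the hinge. Flat inner floor 20 mm above the bench. In it one socket, bottom 8 mm above the bench, 19 mm long in y, x -10.8 to 11.5. Floor and socket yield: 3.5 N to start, 1.5 N per mm, 4.5 mm at most.
- rack_mouth (a point): Middle of the rack's mouth, level with its top, 54 mm above the bench; axes as the rack's. Mouth: y -40 to +40 mm, x -10.8 (front wall) to +20 mm (hinge). The gauge goes down upright at x = 0. The hidden socket's centre lies at x = 0, anywhere from y = -22 to +22 mm (stiffly clamped carrier), and must be felt for; elsewhere the nose stands on the floor.
- rack_flap (a joint): Steel spring flap with a yellow edge that closes the mouth; hinged at rack x = +20 mm, 29 mm wide, swings down into the rack. 0 shut, 1.4 rad at most, about 1.1 with the gauge beside it. Its spring pushes with about 2 N when just opened and about 4 N sideways, towards the front wall, on the gauge. It stays resting against the seated gauge.
- tape_mid (a point): Centre of the tan roll of masking tape lying flat, 106 mm across, 26 mm high. Bystander.
- bottle_mid (a point): Centre of the white glue bottle standing with orange nozzle, 36 mm across, 104 mm high. Bystander.
- screwdriver: Yellow screwdriver lying on the bench, 175 mm long, 30 mm thick. Bystander.
- spanner: Steel open-ended spanner lying on the bench, 144 mm long, 6 mm thick. Bystander.
There are look-alikes about, which are no part of the job. What is shaped like the plug_gauge but orange is not meant.

How it is judged:
By the outcome, as a careful person would: the job done as asked, in the order asked, and still so for the second after the job is handed in, with the robot touching nothing.
It also fails if it takes over 58 s, if anything falls off the work surface, if the arm or the gripper's body presses on something with over 40 N, if the wrist force passes 120 N, or if a joint passes its speed limit or range.

## Working session

There is one attempt and no reset: what is moved stays moved. The work goes in short steps, Python scripts to look and compute and a tool call to move; the robot and the scene stay as the last step left them, time stands still between calls to the robot, and variables do not carry over. Pictures are saved under pics/ and viewed, and the job is handed in when it is done.

Besides the shell and the picture viewer there is one more tool, called after ">>>" by a JSON object that holds its "fn" and its "kwargs", one argument or row to a line. send_rows: Moves the arm, as the interface text tells. Its arguments: {"type":"object","properties":{"targets":{"type":"array","items":{"type":"array","items":{"type":"array","items":{"type":"number"}}}},"gripper":{"type":"number"},"squeeze":{"type":"number"}},"required":["targets"]}

```bash
ls; mkdir -p pics
cat > h.py <<'E'
from workcell import *
import numpy as np, cv2
def snap(n,f):
    p,d=capture(n); cv2.imwrite(f'pics/{f}.png',cv2.cvtColor(p,cv2.COLOR_RGB2BGR)); np.save(f'pics/{f}.npy',d); return p,d
def px(n,d,u,v,T=None):
    c=camera_params(n); z=d[int(v),int(u)]
    P=np.array([(u-c['cx'])/c['fx']*z,(v-c['cy'])/c['fy']*z,z,1])
    return ((c['T'] if T is None else T)@P)[:3]
E
python3 - <<'E'
from h import *
o=get_obs(); print(o)
snap('top','t0'); snap('side','s0')
for n in('top','side','wrist'): print(n,camera_params(n))
E
```

```text
pics
{'time_s': 0.0, 'q': array([ 5.82408138e+01,  2.83152231e+01,  7.71268831e+01, -1.54173309e-03,
        7.46258235e+01, -5.47150720e+00]), 'qd': array([-0.04830789, -0.12560868, -0.03811495,  0.01695964,  0.0194189 ,
       -0.10089716]), 'effort': array([ 8.24482031e-04, -8.82195783e+01, -3.83861482e+01, -5.17324611e-05,
        1.02429092e-02, -1.79649614e-04]), 'eef_pos': array([0.27662048, 0.56006965, 0.23069803]), 'eef_rot': array([[-6.01979206e-04, -8.96584828e-01,  4.42871633e-01],
       [-1.02173213e-03,  4.42872033e-01,  8.96584251e-01],
       [-9.99999297e-01,  8.72288974e-05, -1.18266928e-03]]), 'wrist_force': array([ 0.07293642, -0.77830227,  0.12876034]), 'torque': array([-0.03958882,  0.04393402, -0.03653859]), 'finger_gap': 0.08535050220184906}
top {'fx': 488.00347975160366, 'fy': 488.00347975160366, 'cx': 278.88655694258046, 'cy': 205.27698136439076, 'T': array([[-0.00651086, -0.98858785,  0.15050469,  0.42181321],
       [-0.99987832,  0.00430245, -0.01499433,  0.05905591],
       [ 0.01417568, -0.15058401, -0.98849558,  1.18263314],
       [ 0.        ,  0.  
[... 154 characters left out ...]
[[ 0.98084821, -0.12772821,  0.1470452 ,  0.43038362],
       [-0.19333527, -0.54688653,  0.81457756, -0.7684913 ],
       [-0.0236275 , -0.82740596, -0.56110704,  0.63372436],
       [ 0.        ,  0.        ,  0.        ,  1.        ]])}
wrist {'fx': 338.5710590846913, 'fy': 338.5710590846913, 'cx': 282.3928500675944, 'cy': 211.1750657834764, 'hand_eye': array([[ 3.41669382e-04, -2.60295017e-01,  9.65529071e-01,
        -1.43327621e-01],
       [-8.75397833e-05, -9.65529132e-01, -2.60295002e-01,
         6.52283098e-02],
       [ 9.99999938e-01,  4.41262704e-06, -3.52677911e-04,
         7.51886388e-05],
       [ 0.00000000e+00,  0.00000000e+00,  0.00000000e+00,
         1.00000000e+00]])}
```

View pics/t0.png

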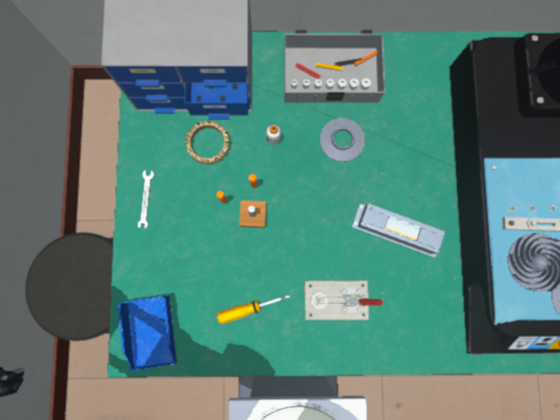

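View pics/s0.png

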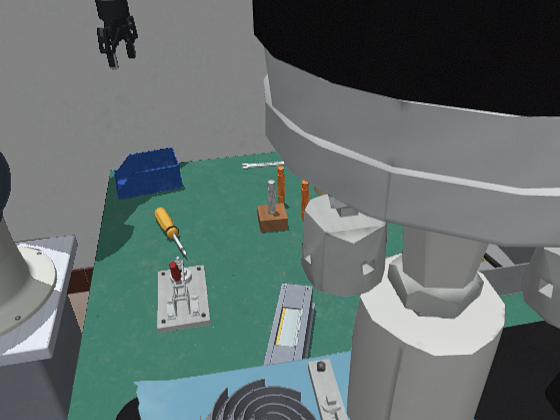

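Run:
```python
import cv2
a=cv2.imread('pics/t0.png')
b=cv2.resize(a[195:265,345:450],None,fx=7,fy=7,interpolation=cv2.INTER_CUBIC); cv2.imwrite('pics/t0r.png',b)
b=cv2.resize(a[165:235,210:280],None,fx=8,fy=8,interpolation=cv2.INTER_CUBIC); cv2.imwrite('pics/t0g.png',b)
```

```text
(no output)
```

View pics/t0r.png

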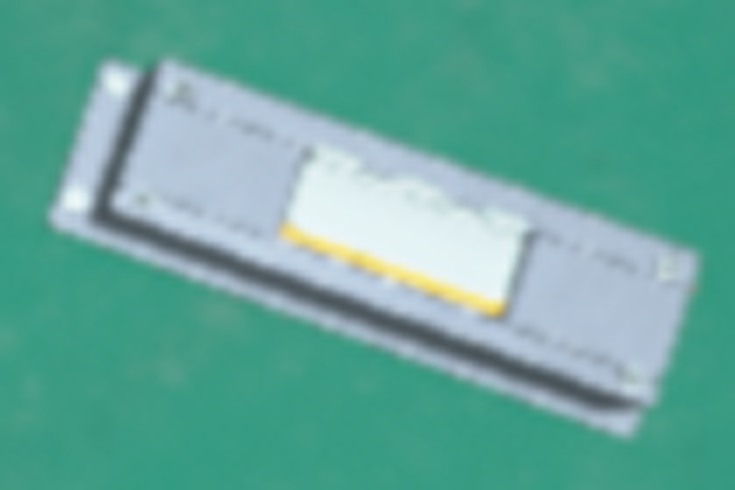

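View pics/t0g.png

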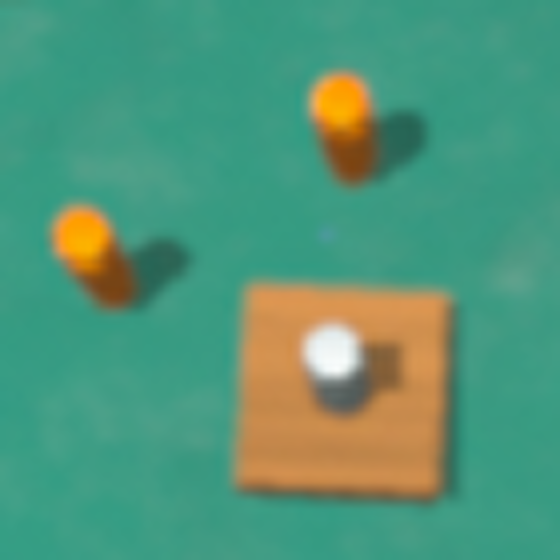

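```bash
cat >> h.py <<'E'
def ray(n,u,v,zz,T=None):
    c=camera_params(n); T=c['T'] if T is None else T
    d=T[:3,:3]@np.array([(u-c['cx'])/c['fx'],(v-c['cy'])/c['fy'],1]); o=T[:3,3]
    return o+d*(zz-o[2])/d[2]
E
python3 - <<'E'
from h import *
d=np.load('pics/t0.npy')
f=lambda a,b:(345+a/7,195+b/7)
for nm,L in (('flap',[(312,150),(530,225),(505,310),(285,232)]),('top',[(165,60),(700,255),(655,400),(105,215)])):
    P=np.array([ray('top',*f(*p),.054) for p in L]); print(nm,P.round(4).tolist(),P.mean(0).round(4))
    e=P[0]-P[1];e2=P[3]-P[2];print(np.linalg.norm(e),np.linalg.norm(e2),np.degrees(np.arctan2(e[1],e[0])),np.degrees(np.arctan2(e2[1],e2[0])),np.linalg.norm(P[0]-P[3]),np.linalg.norm(P[1]-P[2]))
print('depth rack', px('top',d,400,222),px('top',d,375,217))
g=lambda a,b:(210+a/8,165+b/8)
print('gauge top',ray('top',*g(333,348),.108),px('top',d,251.5,208.5))
print('block',np.array([ray('top',*g(*p),.03) for p in [(247,285),(452,293),(440,497),(237,488)]]).round(4))
for p in [(340,100),(82,232)]: print('orange',ray('top',*g(*p),.1))
for p in [(253,180),(221,196),(273,128),(273,136),(207,142),(256,307)]: print(p,px('top',d,*p))
E
```

```text
flap [[0.5661, -0.2168, 0.054], [0.5406, -0.2887, 0.054], [0.5123, -0.2789, 0.054], [0.5387, -0.2067, 0.054]] [ 0.5394 -0.2478  0.054 ]
0.07628794231330288 0.07692294958435157 70.4413717031259 69.94579685164545 0.029282361211795574 0.0299467274047287
top [[0.5968, -0.1686, 0.054], [0.5303, -0.3451, 0.054], [0.4822, -0.3273, 0.054], [0.5447, -0.1468, 0.054]] [ 0.5385 -0.2469  0.054 ]
0.18858473452292351 0.19101780406179653 69.349554321036 70.92208931837142 0.05651226478937006 0.0512347721277
depth rack [ 0.5529362  -0.24078424  0.05379263] [ 0.56491597 -0.18252333  0.05431609]
gauge top [0.57844715 0.10342967 0.108     ] [0.57760355 0.1034666  0.1137962 ]
block [[0.609  0.1324 0.03  ]
 [0.6063 0.0711 0.03  ]
 [0.545  0.0749 0.03  ]
 [0.548  0.135  0.03  ]]
orange [0.65047072 0.10191633 0.1       ]
orange [0.61287138 0.17431471 0.1       ]
(253, 180) [0.6450659  0.10084592 0.09822482]
(221, 196) [0.60875203 0.17285317 0.09739024]
(273, 128) [0.7687873  0.05497241 0.09264341]
(273, 136) [0.76000353 0.05493606 0.05818506]
(207, 142) [ 0.76402264  0.22026425 -0.00566088]
(256, 307) [0.35951525 0.09602891 0.03207369]
```

>>> {"fn": "send_rows", "kwargs": {
  "targets": [
    [[0,-0.047,-0.0277,0],[0,-0.047,-0.0277,0],[0,-0.047,-0.0277,0],[0,-0.047,-0.0277,0],[0,-0.047,-0.0277,0],[0,-0.047,-0.0277,0],[0,-0.047,-0.0277,0],[0,-0.047,-0.0277,0]]
  ],
  "gripper": 0.05
}}

```text
time_s: 1.1
eef_pos: [0.5164, 0.1935, 0.2312]
eef_rot: [[-0.0, -0.897, 0.443], [-0.0, 0.443, 0.897], [-1.0, 0.0, -0.0]]
wrist_force: [0.8, 0.5, 0.5]
finger_gap: 0.0499
```

>>> {"fn": "send_rows", "kwargs": {
  "targets": [
    [[0,-0.047,-0.0277,0],[0,-0.047,-0.0277,0],[0,0,0,0.168],[0,0,0,0.168],[0,0,0,0.168],[0,0,0,0.168],[0,0,0,0.166],[0,0,0,0]]
  ]
}}

```text
time_s: 2.1
eef_pos: [0.5753, 0.1039, 0.231]
eef_rot: [[-0.001, -0.271, 0.962], [-0.0, 0.962, 0.271], [-1.0, 0.0, -0.001]]
wrist_force: [-0.4, 0.2, 0.4]
finger_gap: 0.0502
```

```bash
cat >> h.py <<'E'
def wrist(f):
    o=get_obs(); T=np.eye(4); T[:3,:3]=o['eef_rot'];T[:3,3]=o['eef_pos']
    p,d=snap('wrist',f); Tc=T@camera_params('wrist')['hand_eye']; np.save(f'pics/{f}_T.npy',Tc); return p,d,Tc
def st():
    o=get_obs(); print('t',round(o['time_s'],2),'p',o['eef_pos'].round(4),'jaw',np.degrees(np.arctan2(o['eef_rot'][1,2],o['eef_rot'][0,2])).round(2),'tilt',o['eef_rot'][:2,0].round(4),'F',o['wrist_force'].round(2),'M',o['torque'].round(3),'gap',round(o['finger_gap'],4))
E
python3 - <<'E'
from h import *
st(); wrist('w1'); st()
E
```

```text
t 2.1 p [0.5753 0.1039 0.231 ] jaw 15.75 tilt [-0.0005 -0.0001] F [-0.36  0.17  0.44] M [ 0.01   0.002 -0.052] gap 0.0502
t 2.15 p [0.5754 0.1039 0.2311] jaw 15.91 tilt [-0.0005 -0.0001] F [ 0.15 -0.1  -0.86] M [-0.039  0.027  0.021] gap 0.05
```

View pics/w1.png

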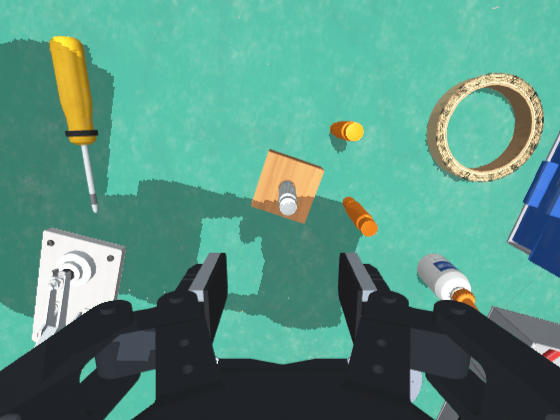

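Run:
```python
from h import *
T=np.load('pics/w1_T.npy')
a=cv2.imread('pics/w1.png'); cv2.imwrite('pics/w1c.png',cv2.resize(a[140:240,240:340],None,fx=6,fy=6,interpolation=cv2.INTER_CUBIC))
print(ray('wrist',288,205,.108,T))
P=np.array([ray('wrist',*p,.03,T) for p in [(271,150),(324,168),(304,223),(250,203)]]);print(P,P.mean(0))
```

```text
[0.58034382 0.1040023  0.108     ]
[[0.55475054 0.1356709  0.03      ]
 [0.61145927 0.13285017 0.03      ]
 [0.60868306 0.07121804 0.03      ]
 [0.54799629 0.0768416  0.03      ]] [0.58072229 0.10414518 0.03      ]
```

View pics/w1c.png

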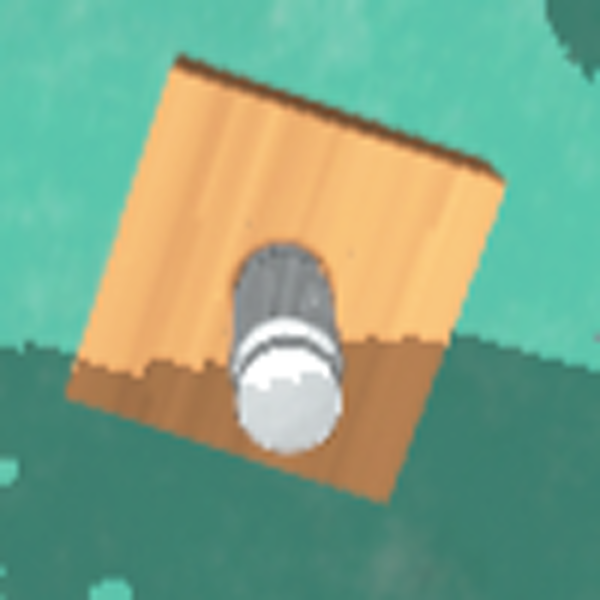

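>>> {"fn": "send_rows", "kwargs": {
  "targets": [
    [[0.03,-0.001,0.0035,0],[0.04,0,0,0],[0.04,0,0,0],[0.03,0,0,0],[0.024,0,0,0],[0,0,0,0],[0,0,0,0]]
  ]
}}

```text
time_s: 3.02
eef_pos: [0.5796, 0.1039, 0.0681]
eef_rot: [[0.001, -0.272, 0.962], [0.0, 0.962, 0.272], [-1.0, -0.0, 0.001]]
wrist_force: [-0.1, 1.1, 0.5]
finger_gap: 0.0501
```

Run:
```python
from h import *
st(); wrist('w2')
```

```text
t 3.02 p [0.5796 0.1039 0.0681] jaw 15.8 tilt [0.0008 0.    ] F [-0.14  1.07  0.47] M [-0.021 -0.024 -0.043] gap 0.0501
```

View pics/w2.png

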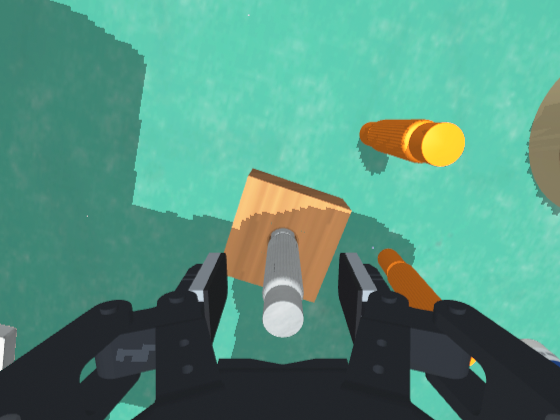

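Run:
```python
from h import *
T=np.load('pics/w2_T.npy')
print(ray('wrist',283,319,.108,T), camera_params('wrist')['cx'])
```

```text
[0.58046067 0.10295606 0.108     ] 282.3928500675944
```

>>> {"fn": "send_rows", "kwargs": {
  "targets": [
    [[0,0,0,0],[0,0,0,0],[0,0,0,0],[0,0,0,0]]
  ],
  "gripper": 0.01,
  "squeeze": 60
}}

```text
time_s: 3.58
eef_pos: [0.5796, 0.1039, 0.0681]
eef_rot: [[0.001, -0.271, 0.963], [0.0, 0.963, 0.271], [-1.0, -0.0, 0.001]]
wrist_force: [-0.9, -0.2, 8.1]
finger_gap: 0.0149
```

Run:
```python
from h import *
st()
```

```text
t 3.58 p [0.5796 0.1039 0.0681] jaw 15.71 tilt [0.0014 0.0001] F [-0.95 -0.18  8.06] M [-0.029  0.216  0.002] gap 0.0149
```

Run:
```python
from h import *
st(); p,d,T=wrist('w3'); st()
a=cv2.imread('pics/w3.png'); cv2.imwrite('pics/w3c.png',cv2.resize(a[200:380,190:380],None,fx=4,fy=3.3,interpolation=cv2.INTER_CUBIC))
```

```text
t 3.58 p [0.5796 0.1039 0.0681] jaw 15.71 tilt [0.0014 0.0001] F [-0.95 -0.18  8.06] M [-0.029  0.216  0.002] gap 0.0149
t 3.62 p [0.5797 0.1039 0.0681] jaw 15.71 tilt [0.0014 0.0001] F [-0.11  0.72  8.77] M [ 0.012  0.264 -0.042] gap 0.0144
```

View pics/w3c.png

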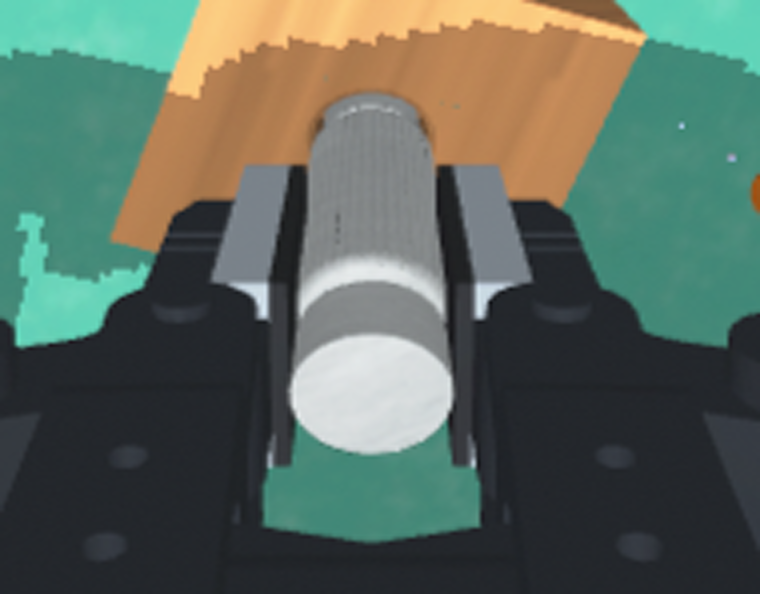

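>>> {"fn": "send_rows", "kwargs": {
  "targets": [
    [[0,0,0,0],[0,0,0,0]]
  ]
}}

```text
time_s: 3.88
eef_pos: [0.5796, 0.1039, 0.0681]
eef_rot: [[0.001, -0.271, 0.963], [0.0, 0.963, 0.271], [-1.0, -0.0, 0.001]]
wrist_force: [-2.0, 0.0, 7.3]
finger_gap: 0.0146
```

Run:
```python
from h import *
st()
```

```text
t 3.88 p [0.5796 0.1039 0.0681] jaw 15.71 tilt [0.0014 0.0001] F [-1.99  0.01  7.31] M [-0.095  0.198 -0.03 ] gap 0.0146
```

>>> {"fn": "send_rows", "kwargs": {
  "targets": [
    [[-0.003,0,0,0],[-0.006,0,0,0],[-0.012,0,0,0],[-0.02,0,0,0],[-0.03,0,0,0],[-0.03,0,0,0],[0,0,0,0],[0,0,0,0]]
  ]
}}

```text
time_s: 4.88
eef_pos: [0.5789, 0.1038, 0.1682]
eef_rot: [[-0.0, -0.271, 0.963], [-0.0, 0.963, 0.271], [-1.0, 0.0, -0.0]]
wrist_force: [0.2, 0.8, -0.8]
finger_gap: 0.0143
```

Run:
```python
from h import *
st(); p,d,T=wrist('w4'); st()
a=cv2.imread('pics/w4.png'); cv2.imwrite('pics/w4c.png',cv2.resize(a[200:380,190:380],None,fx=4,fy=3.3,interpolation=cv2.INTER_CUBIC))
snap('side','s4'); a=cv2.imread('pics/s4.png'); cv2.imwrite('pics/s4c.png',cv2.resize(a[110:250,200:340],None,fx=4,fy=4,interpolation=cv2.INTER_CUBIC))
```

```text
t 4.88 p [0.5789 0.1038 0.1682] jaw 15.7 tilt [-0.0002 -0.    ] F [ 0.2   0.84 -0.83] M [-0.001 -0.002 -0.   ] gap 0.0143
t 4.92 p [0.5786 0.1038 0.1678] jaw 15.7 tilt [-0.001  -0.0001] F [-0.19  0.11 -1.22] M [ 0.038  0.002 -0.018] gap 0.0145
```

View pics/w4c.png

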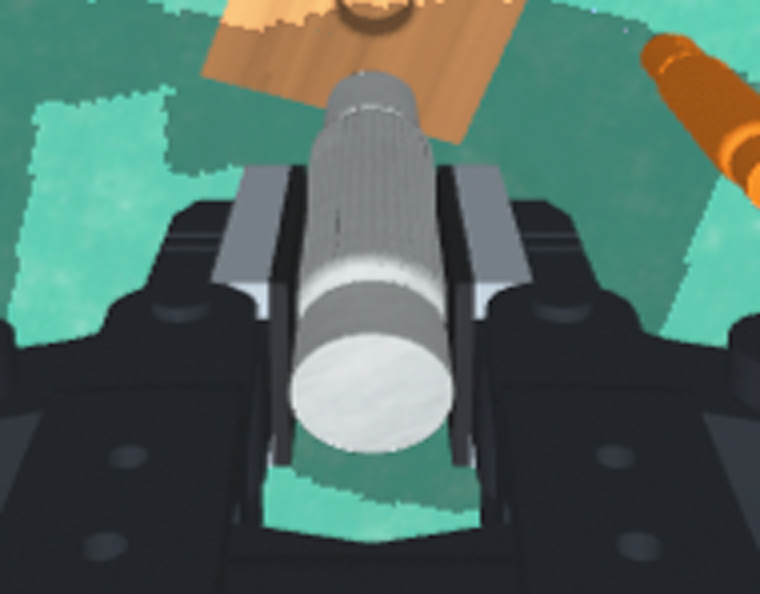

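View pics/s4c.png

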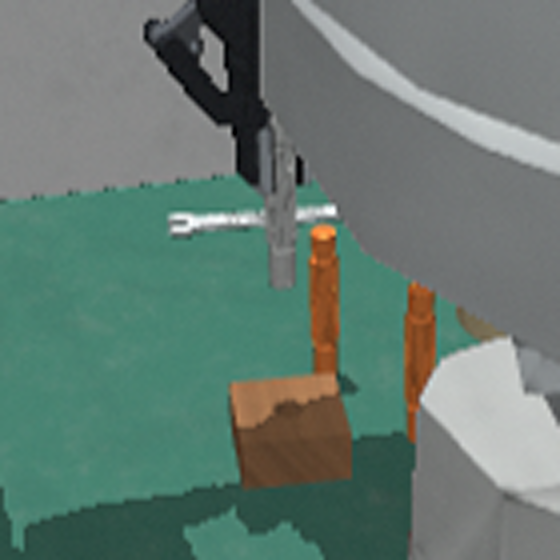

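Run:
```python
from h import *
d=np.load('pics/t0.npy')
for p in [(465,230),(475,230),(480,150),(478,300),(500,230),(540,260),(540,70),(490,170)]: print(p,px('top',d,*p).round(3))
```

```text
(465, 230) [ 0.534 -0.394  0.049]
(475, 230) [ 0.528 -0.395  0.104]
(480, 150) [ 0.699 -0.396  0.154]
(478, 300) [ 0.372 -0.418  0.04 ]
(500, 230) [ 0.522 -0.421  0.167]
(540, 260) [ 0.458 -0.488  0.189]
(540, 70) [ 0.854 -0.506  0.22 ]
(490, 170) [ 0.651 -0.409  0.167]
```

>>> {"fn": "send_rows", "kwargs": {
  "targets": [
    [[-0.0046,-0.0256,-0.01155,0],[-0.0046,-0.0512,-0.0231,0],[-0.0046,-0.0512,-0.0231,0],[-0.0046,-0.0512,-0.0231,0],[-0.0046,-0.0512,-0.0231,0],[-0.0046,-0.0512,-0.0231,0],[-0.0046,-0.0512,-0.0231,0],[0,-0.0256,-0.01155,0]]
  ]
}}

```text
time_s: 5.98
eef_pos: [0.5196, -0.2876, 0.1999]
eef_rot: [[-0.001, -0.269, 0.963], [0.0, 0.963, 0.269], [-1.0, 0.0, -0.001]]
wrist_force: [0.0, 0.9, -0.5]
finger_gap: 0.0143
```

>>> {"fn": "send_rows", "kwargs": {
  "targets": [
    [[0,0,0,0.155],[0,0,0,0.155],[0,0,0,0.155],[0,0,0,0.156],[0,0,0,0],[0,0,0,0]]
  ]
}}

```text
time_s: 6.72
eef_pos: [0.5203, -0.2848, 0.2]
eef_rot: [[-0.001, 0.337, 0.942], [0.0, 0.942, -0.337], [-1.0, 0.0, -0.001]]
wrist_force: [0.8, -0.4, -0.7]
finger_gap: 0.0147
```

Run:
```python
from h import *
st(); p,d,T=wrist('w5'); st()
```

```text
t 6.72 p [ 0.5203 -0.2848  0.2   ] jaw -19.67 tilt [-0.0007  0.0005] F [ 0.81 -0.39 -0.75] M [ 0.003 -0.023 -0.015] gap 0.0147
t 6.78 p [ 0.5204 -0.2848  0.2002] jaw -19.71 tilt [-0.0004  0.0003] F [ 0.95  0.42 -1.89] M [ 0.013 -0.004 -0.037] gap 0.0142
```

View pics/w5.png

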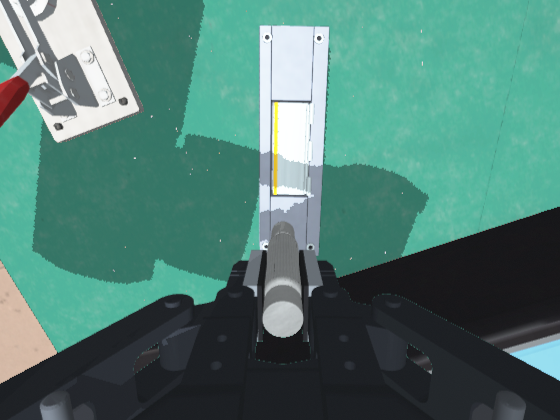

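Run:
```python
from h import *
a=cv2.imread('pics/w5.png'); cv2.imwrite('pics/w5c.png',cv2.resize(a[90:210,240:350],None,fx=5,fy=5,interpolation=cv2.INTER_CUBIC))
cv2.imwrite('pics/w5d.png',cv2.resize(a[210:340,220:350],None,fx=4.5,fy=4.5,interpolation=cv2.INTER_CUBIC))
```

```text
(no output)
```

View pics/w5c.png

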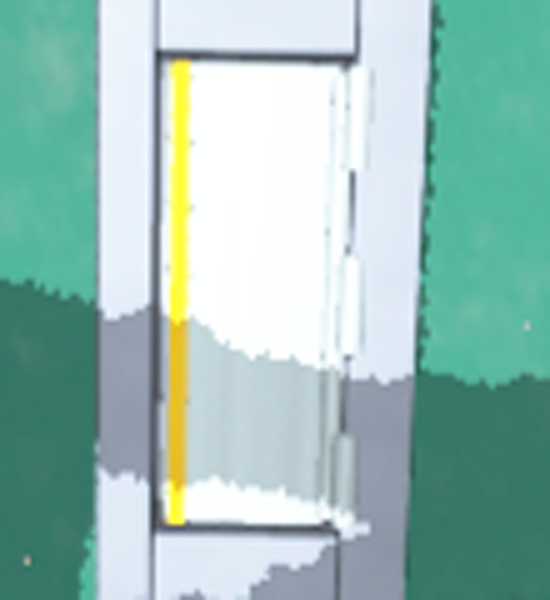

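View pics/w5d.png

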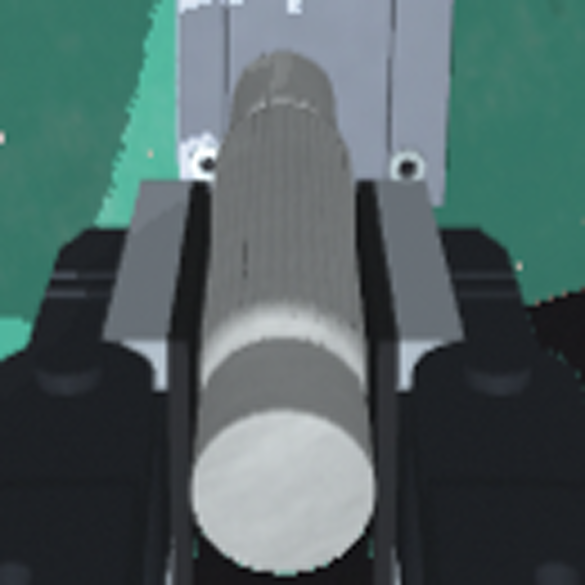

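Run:
```python
from h import *
T=np.load('pics/w5_T.npy')
L=[(158,52),(355,52),(155,527),(342,527)]
m=[(-10.8,40),(20,40),(-10.8,-40),(20,-40)]
P=np.array([ray('wrist',240+a/5,90+b/5,.054,T)[:2] for a,b in L]); print(P.round(4).tolist())
print('sides',np.linalg.norm(P[0]-P[1]),np.linalg.norm(P[2]-P[3]),np.linalg.norm(P[0]-P[2]),np.linalg.norm(P[1]-P[3]))
A=np.array(m)/1000; ca=A.mean(0);cp=P.mean(0);U,S,V=np.linalg.svd((A-ca).T@(P-cp));R=(U@V).T
print('R yaw',np.degrees(np.arctan2(R[1,0],R[0,0])),'org',cp-R@ca,'res',((P-cp)-(A-ca)@R.T).round(4).tolist())
org=cp-R@ca
for e in [0,2]:
  d=P[e]-P[e+1]; print(np.degrees(np.arctan2(-d[1],-d[0])))
for i,j in((0,2),(1,3)):
  d=P[i]-P[j]; print(np.degrees(np.arctan2(d[1],d[0]))-90)
o=np.array([.5203,-.2848]);ty=np.array([.337,.942]);tz=np.array([.942,-.337])
for n,u,v,z,r in(('foot',283.3,221.1,.142,7),('top',220+284/4.5,210+491/4.5,.240,0)):
  q=ray('wrist',u,v,z,T)[:2]-o; print(n,'tool y',q@ty*1000-r,'tool z',q@tz*1000)
print('rack org rel tool y,z',(org-o)@ty,(org-o)@tz)
```

```text
[[0.5397, -0.2057], [0.5699, -0.2165], [0.512, -0.2797], [0.5427, -0.2907]]
sides 0.032049204154750335 0.03269492462094994 0.07905469729394062 0.0790417944618748
R yaw -20.212559421502966 org [ 0.5367487  -0.24658164] res [[-0.0007, -0.0004], [0.0005, -0.0005], [-0.0008, 0.0006], [0.0011, 0.0003]]
-19.67809311930871
-19.66771689548229
-20.531612532146596
-20.063654033484596
foot tool y -1.9823970166453098 tool z 1.0250820229616264
top tool y -0.85986095299705 tool z 0.7760403074824407
rack org rel tool y,z 0.04154490548522322 0.0026150900279272977
```

>>> {"fn": "send_rows", "kwargs": {
  "targets": [
    [[0,0.017,0.0015,0.007],[0.03,0,0,0],[0.03,0,0,0],[0.02,0,0,0],[0,0,0,0],[0,0,0,0]]
  ]
}}

```text
time_s: 7.52
eef_pos: [0.5282, -0.2693, 0.1213]
eef_rot: [[0.001, 0.346, 0.938], [-0.0, 0.938, -0.346], [-1.0, -0.0, 0.001]]
wrist_force: [-0.0, 0.3, -0.7]
finger_gap: 0.0144
```

Run:
```python
from h import *
st(); p,d,T=wrist('w6'); st()
a=cv2.imread('pics/w6.png'); cv2.imwrite('pics/w6c.png',cv2.resize(a[60:340,180:380],None,fx=2.8,fy=2.1,interpolation=cv2.INTER_CUBIC))
```

```text
t 7.53 p [ 0.5282 -0.2693  0.1213] jaw -20.24 tilt [ 0.0008 -0.0004] F [-0.    0.34 -0.73] M [0.025 0.005 0.026] gap 0.0144
t 7.58 p [ 0.5283 -0.2695  0.1215] jaw -20.25 tilt [ 0.0013 -0.0008] F [-0.35  0.35 -0.57] M [-0.004 -0.002  0.051] gap 0.0146
```

View pics/w6c.png

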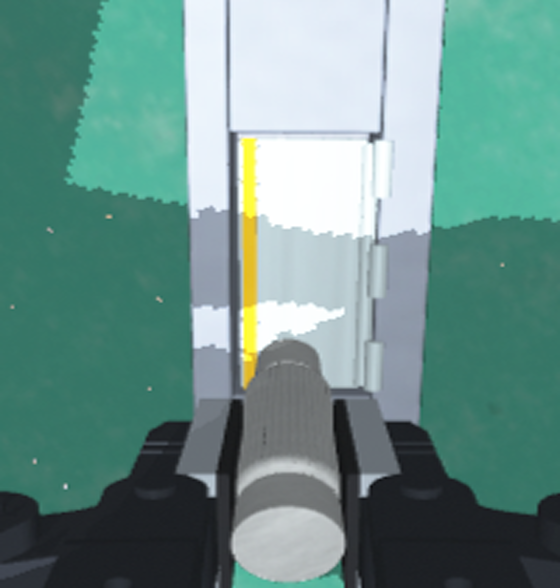

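Run:
```python
from h import *
T=np.load('pics/w6_T.npy')
o=np.array([.5282,-.2693]);ty=np.array([.346,.938]);tz=np.array([.938,-.346])
def f(n,a,b,z):
  q=ray('wrist',180+a/2.8,60+b/2.1,z,T)[:2]-o; print(n,'tool y',(q@ty*1000).round(2),'z',(q@tz*1000).round(2))
f('foot rim',289.5,338,.0633); f('foot axis?',289.5,338,.0633)
f('ll',236,393,.054);f('lr',372,393,.054);f('ul',231,132,.054);f('ur',380,132,.054)
```

```text
foot rim tool y 5.13 z 1.18
foot axis? tool y 5.13 z 1.18
ll tool y -15.79 z -11.44
lr tool y -15.81 z 20.78
ul tool y 63.97 z -11.4
ur tool y 63.96 z 20.63
```

>>> {"fn": "send_rows", "kwargs": {
  "targets": [
    [[0.003,0,-0.0009,0],[0.005,0,0,0],[0.005,0,0,0],[0.005,0,0,0],[0,0,0,0]]
  ]
}}

```text
time_s: 8.2
eef_pos: [0.5265, -0.269, 0.1021]
eef_rot: [[-0.001, 0.347, 0.938], [0.0, 0.938, -0.347], [-1.0, 0.0, -0.001]]
wrist_force: [-1.8, 0.9, 3.1]
finger_gap: 0.0147
```

Run:
```python
from h import *
st(); wrist('w7'); st()
a=cv2.imread('pics/w7.png'); cv2.imwrite('pics/w7c.png',cv2.resize(a[60:340,180:380],None,fx=2.8,fy=2.1,interpolation=cv2.INTER_CUBIC))
```

```text
t 8.2 p [ 0.5265 -0.269   0.1021] jaw -20.28 tilt [-0.0008  0.0004] F [-1.81  0.87  3.09] M [ 0.087  0.367 -0.015] gap 0.0147
t 8.25 p [ 0.5265 -0.269   0.1022] jaw -20.29 tilt [-0.0008  0.0005] F [-2.18  0.58  2.23] M [0.097 0.4   0.019] gap 0.0143
```

View pics/w7c.png

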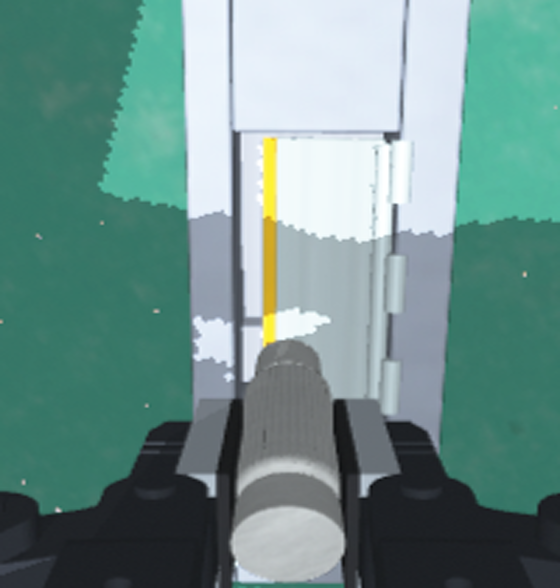

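>>> {"fn": "send_rows", "kwargs": {
  "targets": [
    [[0.005,0,0,0],[0.005,0,0,0],[0.005,0,0,0],[0.005,0,0,0],[0,0,0,0]]
  ]
}}

```text
time_s: 8.88
eef_pos: [0.5258, -0.2685, 0.0814]
eef_rot: [[-0.002, 0.347, 0.938], [0.001, 0.938, -0.347], [-1.0, 0.001, -0.003]]
wrist_force: [-4.8, 1.7, -2.7]
finger_gap: 0.0143
```

Run:
```python
from h import *
st(); wrist('w8'); st()
a=cv2.imread('pics/w8.png'); cv2.imwrite('pics/w8c.png',cv2.resize(a[60:340,180:380],None,fx=2.8,fy=2.1,interpolation=cv2.INTER_CUBIC))
```

```text
t 8.88 p [ 0.5258 -0.2685  0.0814] jaw -20.28 tilt [-0.0024  0.0015] F [-4.84  1.69 -2.68] M [ 0.359  1.099 -0.014] gap 0.0143
t 8.93 p [ 0.5258 -0.2686  0.0817] jaw -20.28 tilt [-0.0022  0.0013] F [-5.32  2.2  -2.49] M [ 0.381  1.16  -0.028] gap 0.0147
```

View pics/w8c.png

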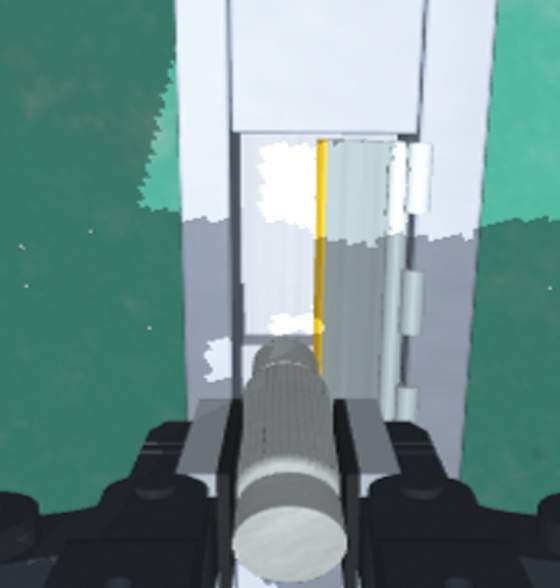

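>>> {"fn": "send_rows", "kwargs": {
  "targets": [
    [[0.001,0,0,0],[0.001,0,0,0],[0,0,0,0]]
  ]
}}

```text
time_s: 9.3
eef_pos: [0.5269, -0.2692, 0.0805]
eef_rot: [[0.0, 0.347, 0.938], [-0.0, 0.938, -0.347], [-1.0, -0.0, 0.0]]
wrist_force: [-3.5, 1.7, -0.2]
finger_gap: 0.0143
```

>>> {"fn": "send_rows", "kwargs": {
  "targets": [
    [[0.001,0,0,0],[0,0,0,0]]
  ]
}}

```text
time_s: 9.55
eef_pos: [0.5268, -0.2691, 0.0794]
eef_rot: [[0.0, 0.347, 0.938], [-0.0, 0.938, -0.347], [-1.0, -0.0, 0.0]]
wrist_force: [-2.3, 1.0, -0.4]
finger_gap: 0.0144
```

>>> {"fn": "send_rows", "kwargs": {
  "targets": [
    [[0.001,0,0,0],[0,0,0,0]]
  ]
}}

```text
time_s: 9.8
eef_pos: [0.5268, -0.2691, 0.0784]
eef_rot: [[-0.0, 0.347, 0.938], [0.0, 0.938, -0.347], [-1.0, 0.0, -0.0]]
wrist_force: [-2.7, 1.2, -0.8]
finger_gap: 0.0146
```

>>> {"fn": "send_rows", "kwargs": {
  "targets": [
    [[0.001,0,0,0],[0,0,0,0]]
  ]
}}

```text
time_s: 10.05
eef_pos: [0.5268, -0.2692, 0.0775]
eef_rot: [[0.0, 0.347, 0.938], [-0.0, 0.938, -0.347], [-1.0, -0.0, 0.0]]
wrist_force: [-3.5, 2.1, 3.5]
finger_gap: 0.0145
```

>>> {"fn": "send_rows", "kwargs": {
  "targets": [
    [[0.0005,0,0,0],[0,0,0,0]]
  ]
}}

```text
time_s: 10.3
eef_pos: [0.5268, -0.2692, 0.0771]
eef_rot: [[0.0, 0.347, 0.938], [-0.0, 0.938, -0.347], [-1.0, -0.0, 0.0]]
wrist_force: [-4.3, 0.8, 5.2]
finger_gap: 0.0144
```

>>> {"fn": "send_rows", "kwargs": {
  "targets": [
    [[-0.0003,0.001,0,0],[0,0.001,0,0]]
  ]
}}

```text
time_s: 10.55
eef_pos: [0.5275, -0.2675, 0.0773]
eef_rot: [[-0.0, 0.347, 0.938], [-0.0, 0.938, -0.347], [-1.0, -0.0, 0.0]]
wrist_force: [-4.9, -1.9, 3.4]
finger_gap: 0.0144
```

>>> {"fn": "send_rows", "kwargs": {
  "targets": [
    [[0,0.001,0,0],[0,0.001,0,0]]
  ]
}}

```text
time_s: 10.8
eef_pos: [0.5282, -0.2657, 0.0773]
eef_rot: [[0.0, 0.347, 0.938], [-0.001, 0.938, -0.347], [-1.0, -0.001, 0.0]]
wrist_force: [-5.8, -3.2, 3.3]
finger_gap: 0.0144
```

>>> {"fn": "send_rows", "kwargs": {
  "targets": [
    [[0,0.001,0,0],[0,0.001,0,0]]
  ]
}}

```text
time_s: 11.05
eef_pos: [0.529, -0.2639, 0.0774]
eef_rot: [[0.0, 0.347, 0.938], [-0.001, 0.938, -0.347], [-1.0, -0.001, 0.0]]
wrist_force: [-4.5, -2.4, 3.6]
finger_gap: 0.0141
```

>>> {"fn": "send_rows", "kwargs": {
  "targets": [
    [[0,0.001,0,0],[0,0.001,0,0]]
  ]
}}

```text
time_s: 11.3
eef_pos: [0.5296, -0.262, 0.0774]
eef_rot: [[0.0, 0.347, 0.938], [-0.001, 0.938, -0.347], [-1.0, -0.001, 0.0]]
wrist_force: [-4.0, -3.2, 2.9]
finger_gap: 0.0146
```

>>> {"fn": "send_rows", "kwargs": {
  "targets": [
    [[0,0.001,0,0],[0,0.001,0,0]]
  ]
}}

```text
time_s: 11.55
eef_pos: [0.5303, -0.2601, 0.0774]
eef_rot: [[0.0, 0.347, 0.938], [-0.001, 0.938, -0.347], [-1.0, -0.001, 0.0]]
wrist_force: [-3.9, -2.5, 1.9]
finger_gap: 0.0144
```

>>> {"fn": "send_rows", "kwargs": {
  "targets": [
    [[0,0.001,0,0],[0,0.001,0,0]]
  ]
}}

```text
time_s: 11.8
eef_pos: [0.531, -0.2582, 0.0773]
eef_rot: [[0.0, 0.347, 0.938], [-0.001, 0.938, -0.347], [-1.0, -0.001, 0.0]]
wrist_force: [-4.9, -2.5, 2.8]
finger_gap: 0.0142
```

>>> {"fn": "send_rows", "kwargs": {
  "targets": [
    [[0,0.001,0,0],[0,0.001,0,0]]
  ]
}}

```text
time_s: 12.05
eef_pos: [0.5316, -0.2559, 0.0771]
eef_rot: [[-0.0, 0.347, 0.938], [0.0, 0.938, -0.347], [-1.0, 0.0, -0.0]]
wrist_force: [-3.8, -0.4, -0.7]
finger_gap: 0.0145
```

>>> {"fn": "send_rows", "kwargs": {
  "targets": [
    [[0,0.001,0,0],[0,0.001,0,0]]
  ]
}}

```text
time_s: 12.3
eef_pos: [0.5323, -0.254, 0.0772]
eef_rot: [[-0.0, 0.347, 0.938], [0.0, 0.938, -0.347], [-1.0, 0.0, -0.0]]
wrist_force: [-4.0, -0.2, -0.7]
finger_gap: 0.0146
```

>>> {"fn": "send_rows", "kwargs": {
  "targets": [
    [[0,0.001,0,0],[0,0.001,0,0]]
  ]
}}

```text
time_s: 12.55
eef_pos: [0.5329, -0.2523, 0.0772]
eef_rot: [[-0.0, 0.347, 0.938], [-0.0, 0.938, -0.347], [-1.0, -0.0, -0.0]]
wrist_force: [-4.8, -2.6, -1.0]
finger_gap: 0.0143
```

>>> {"fn": "send_rows", "kwargs": {
  "targets": [
    [[0,-0.0015,0,0],[0,-0.0012,0,0],[0,0,0,0]]
  ]
}}

```text
time_s: 12.92
eef_pos: [0.5321, -0.2546, 0.0772]
eef_rot: [[-0.0, 0.347, 0.938], [0.0, 0.938, -0.347], [-1.0, 0.0, -0.0]]
wrist_force: [-2.9, 3.1, -0.8]
finger_gap: 0.0144
```

>>> {"fn": "send_rows", "kwargs": {
  "targets": [
    [[0.001,0,0,0],[0.001,0,0,0],[0,0,0,0]]
  ]
}}

```text
time_s: 13.3
eef_pos: [0.5321, -0.2548, 0.0752]
eef_rot: [[0.0, 0.347, 0.938], [-0.0, 0.938, -0.347], [-1.0, -0.0, 0.0]]
wrist_force: [-3.0, 1.0, 0.6]
finger_gap: 0.0144
```

Run:
```python
from h import *
st()
```

```text
t 13.3 p [ 0.5321 -0.2548  0.0752] jaw -20.28 tilt [ 0.     -0.0001] F [-2.97  1.02  0.57] M [0.205 0.653 0.022] gap 0.0144
```

>>> {"fn": "send_rows", "kwargs": {
  "targets": [
    [[0.0015,0,0,0],[0.0015,0,0,0],[0,0,0,0]]
  ]
}}

```text
time_s: 13.68
eef_pos: [0.5319, -0.2547, 0.072]
eef_rot: [[-0.0, 0.347, 0.938], [0.0, 0.938, -0.347], [-1.0, 0.0, -0.0]]
wrist_force: [-3.4, 1.2, -0.7]
finger_gap: 0.0146
```

>>> {"fn": "send_rows", "kwargs": {
  "targets": [
    [[0.0015,0,0,0],[0.0015,0,0,0],[0,0,0,0]]
  ]
}}

```text
time_s: 14.05
eef_pos: [0.5319, -0.2547, 0.0691]
eef_rot: [[-0.0, 0.347, 0.938], [0.0, 0.938, -0.347], [-1.0, 0.0, -0.001]]
wrist_force: [-3.3, 0.5, -1.8]
finger_gap: 0.0145
```

>>> {"fn": "send_rows", "kwargs": {
  "targets": [
    [[0.001,0,0,0],[0.001,0,0,0],[0,0,0,0]]
  ]
}}

```text
time_s: 14.42
eef_pos: [0.532, -0.2548, 0.0672]
eef_rot: [[-0.0, 0.347, 0.938], [0.0, 0.938, -0.347], [-1.0, -0.0, -0.0]]
wrist_force: [-2.0, 1.6, -0.1]
finger_gap: 0.0143
```

>>> {"fn": "send_rows", "kwargs": {
  "targets": [
    [[0.0008,0,0,0],[0,0,0,0]]
  ]
}}

```text
time_s: 14.68
eef_pos: [0.532, -0.2548, 0.0664]
eef_rot: [[-0.0, 0.347, 0.938], [0.0, 0.938, -0.347], [-1.0, 0.0, -0.0]]
wrist_force: [-2.9, 1.9, -0.5]
finger_gap: 0.0146
```

>>> {"fn": "send_rows", "kwargs": {
  "targets": [
    [[0.0006,0,0,0],[0,0,0,0]]
  ]
}}

```text
time_s: 14.92
eef_pos: [0.5321, -0.2548, 0.066]
eef_rot: [[0.0, 0.347, 0.938], [-0.0, 0.938, -0.347], [-1.0, -0.0, 0.0]]
wrist_force: [-3.2, 1.9, 3.5]
finger_gap: 0.0145
```

>>> {"fn": "send_rows", "kwargs": {
  "targets": [
    [[0.0004,0,0,0],[0,0,0,0]]
  ]
}}

```text
time_s: 15.18
eef_pos: [0.5322, -0.2548, 0.0655]
eef_rot: [[0.0, 0.347, 0.938], [-0.0, 0.938, -0.347], [-1.0, -0.0, 0.0]]
wrist_force: [-4.2, 1.0, 5.3]
finger_gap: 0.0141
```

>>> {"fn": "send_rows", "kwargs": {
  "targets": [
    [[-0.0006,0,0,0],[0,0,-0.0007,0],[0,0,0,0]]
  ]
}}

```text
time_s: 15.55
eef_pos: [0.5317, -0.2547, 0.0662]
eef_rot: [[0.001, 0.347, 0.938], [-0.0, 0.938, -0.347], [-1.0, -0.0, 0.001]]
wrist_force: [-1.5, 2.2, 1.8]
finger_gap: 0.0147
```

>>> {"fn": "send_rows", "kwargs": {
  "targets": [
    [[0,0,-0.0007,0],[0,0,0,0]]
  ]
}}

```text
time_s: 15.8
eef_pos: [0.5309, -0.2544, 0.0662]
eef_rot: [[0.0, 0.347, 0.938], [-0.0, 0.938, -0.347], [-1.0, -0.0, 0.0]]
wrist_force: [-1.9, -0.7, 3.3]
finger_gap: 0.0145
```

>>> {"fn": "send_rows", "kwargs": {
  "targets": [
    [[0,0,-0.0005,0],[0,0,0,0]]
  ]
}}

```text
time_s: 16.05
eef_pos: [0.5304, -0.2542, 0.0662]
eef_rot: [[0.0, 0.347, 0.938], [-0.0, 0.938, -0.347], [-1.0, -0.0, 0.0]]
wrist_force: [-1.9, 0.2, 4.3]
finger_gap: 0.0146
```

>>> {"fn": "send_rows", "kwargs": {
  "targets": [
    [[0,0,-0.0005,0],[0,0,0,0]]
  ]
}}

```text
time_s: 16.3
eef_pos: [0.5299, -0.254, 0.0661]
eef_rot: [[0.0, 0.347, 0.938], [-0.0, 0.938, -0.347], [-1.0, -0.0, 0.0]]
wrist_force: [-0.7, 1.0, 3.4]
finger_gap: 0.0143
```

>>> {"fn": "send_rows", "kwargs": {
  "targets": [
    [[0,0,-0.0005,0],[0,0,0,0]]
  ]
}}

```text
time_s: 16.55
eef_pos: [0.5294, -0.2538, 0.0661]
eef_rot: [[0.0, 0.347, 0.938], [-0.0, 0.938, -0.347], [-1.0, -0.0, 0.0]]
wrist_force: [-1.0, 0.5, 4.2]
finger_gap: 0.0145
```

Run:
```python
from h import *
st(); wrist('w9'); st()
a=cv2.imread('pics/w9.png'); cv2.imwrite('pics/w9c.png',cv2.resize(a[60:340,180:380],None,fx=2.8,fy=2.1,interpolation=cv2.INTER_CUBIC))
```

```text
t 16.55 p [ 0.5294 -0.2538  0.0661] jaw -20.28 tilt [ 0.0001 -0.    ] F [-0.98  0.49  4.23] M [0.041 0.183 0.02 ] gap 0.0145
t 16.6 p [ 0.5294 -0.2538  0.0661] jaw -20.28 tilt [ 0. -0.] F [-0.39  0.35  3.92] M [ 0.09   0.19  -0.005] gap 0.0147
```

View pics/w9c.png

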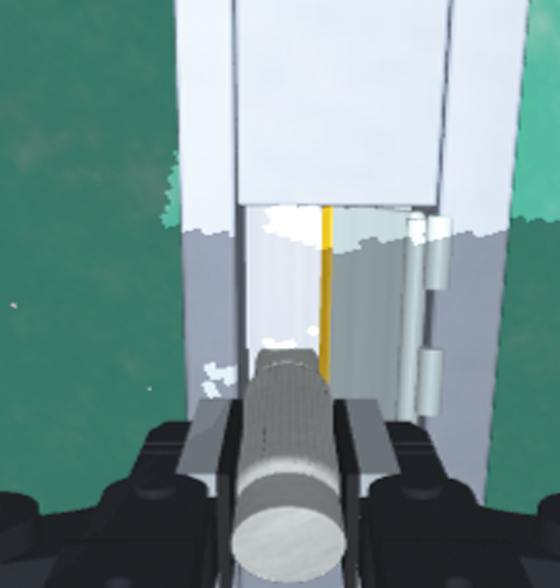

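>>> {"fn": "send_rows", "kwargs": {
  "targets": [
    [[-0.0007,0,0,0],[0,0,0,0]]
  ]
}}

```text
time_s: 16.85
eef_pos: [0.5291, -0.2536, 0.0666]
eef_rot: [[-0.001, 0.347, 0.938], [0.0, 0.938, -0.347], [-1.0, 0.0, -0.001]]
wrist_force: [-2.2, 1.0, -0.7]
finger_gap: 0.0145
```

Run:
```python
from h import *
st()
```

```text
t 16.85 p [ 0.5291 -0.2536  0.0666] jaw -20.28 tilt [-0.0007  0.0004] F [-2.23  1.01 -0.7 ] M [ 0.179  0.411 -0.007] gap 0.0145
```

>>> {"fn": "send_rows", "kwargs": {
  "targets": [
    [[0,0,-0.0005,0],[0,0,0,0]]
  ]
}}

```text
time_s: 17.1
eef_pos: [0.529, -0.2536, 0.0667]
eef_rot: [[0.0, 0.347, 0.938], [-0.0, 0.938, -0.347], [-1.0, 0.0, 0.0]]
wrist_force: [0.2, 0.5, -3.2]
finger_gap: 0.0142
```

Run:
```python
from h import *
st()
```

```text
t 17.1 p [ 0.529  -0.2536  0.0667] jaw -20.28 tilt [ 0.0001 -0.    ] F [ 0.17  0.5  -3.23] M [-0.024 -0.034  0.029] gap 0.0142
```

>>> {"fn": "send_rows", "kwargs": {
  "targets": [
    [[0.0005,0,0,0],[0.0005,0,0,0],[0,0,0,0]]
  ]
}}

```text
time_s: 17.48
eef_pos: [0.529, -0.2537, 0.0659]
eef_rot: [[0.0, 0.347, 0.938], [-0.0, 0.938, -0.347], [-1.0, -0.0, 0.0]]
wrist_force: [-1.4, 0.0, 3.3]
finger_gap: 0.0148
```

Run:
```python
from h import *
st()
```

```text
t 17.48 p [ 0.529  -0.2537  0.0659] jaw -20.28 tilt [ 0.0002 -0.0002] F [-1.42  0.05  3.32] M [0.06  0.282 0.022] gap 0.0148
```

>>> {"fn": "send_rows", "kwargs": {
  "targets": [
    [[0,0,0,0],[0,0,0,0],[0,0,0,0]]
  ],
  "gripper": 0.024,
  "squeeze": 20
}}

```text
time_s: 17.85
eef_pos: [0.529, -0.2536, 0.0657]
eef_rot: [[0.0, 0.347, 0.938], [-0.0, 0.938, -0.347], [-1.0, -0.0, 0.0]]
wrist_force: [0.1, 0.7, 0.3]
finger_gap: 0.024
```

Run:
```python
from h import *
st(); wrist('w10'); st()
a=cv2.imread('pics/w10.png'); cv2.imwrite('pics/w10c.png',cv2.resize(a[60:340,180:380],None,fx=2.8,fy=2.1,interpolation=cv2.INTER_CUBIC))
```

```text
t 17.85 p [ 0.529  -0.2536  0.0657] jaw -20.28 tilt [ 0.0001 -0.    ] F [0.09 0.74 0.32] M [0.025 0.064 0.085] gap 0.024
t 17.9 p [ 0.529  -0.2536  0.0657] jaw -20.29 tilt [0. 0.] F [ 0.46 -0.02  1.53] M [-0.025 -0.014  0.021] gap 0.0241
```

View pics/w10c.png

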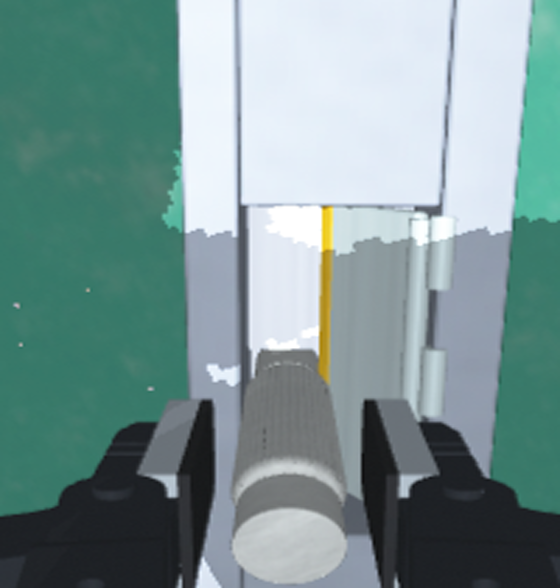

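>>> {"fn": "send_rows", "kwargs": {
  "targets": [
    [[0,0,0,0],[0,0,0,0],[-0.005,0,0,0],[-0.02,0,0,0],[-0.04,0,0,0],[-0.05,0,0,0],[-0.05,0,0,0],[0,0,0,0]]
  ],
  "gripper": 0.045
}}

```text
time_s: 18.9
eef_pos: [0.5306, -0.2545, 0.2351]
eef_rot: [[0.006, 0.347, 0.938], [-0.004, 0.938, -0.347], [-1.0, -0.001, 0.007]]
wrist_force: [0.3, 0.4, -0.1]
finger_gap: 0.045
```

>>> {"fn": "send_rows", "kwargs": {
  "targets": [
    [[-0.02,-0.05,0,0],[0,-0.03,0,0],[0,0,0,0]]
  ]
}}

```text
time_s: 19.27
eef_pos: [0.5003, -0.3302, 0.2503]
eef_rot: [[-0.001, 0.349, 0.937], [0.0, 0.937, -0.349], [-1.0, -0.0, -0.001]]
wrist_force: [0.4, 0.7, -0.4]
finger_gap: 0.0448
```

Run:
```python
from h import *
st(); wrist('w11'); 
a=cv2.imread('pics/w11.png'); cv2.imwrite('pics/w11c.png',cv2.resize(a[20:260,160:400],None,fx=2.4,fy=2.4,interpolation=cv2.INTER_CUBIC))
snap('side','s11'); a=cv2.imread('pics/s11.png'); cv2.imwrite('pics/s11c.png',cv2.resize(a[240:400,220:360],None,fx=3.7,fy=3.7,interpolation=cv2.INTER_CUBIC))
```

```text
t 19.27 p [ 0.5003 -0.3302  0.2503] jaw -20.42 tilt [-0.0005  0.0001] F [ 0.35  0.69 -0.44] M [ 0.011 -0.022 -0.013] gap 0.0448
```

View pics/w11c.png

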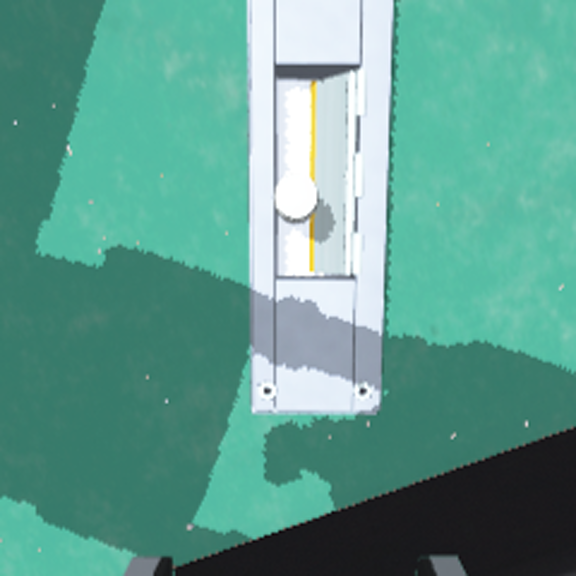

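View pics/s11c.png

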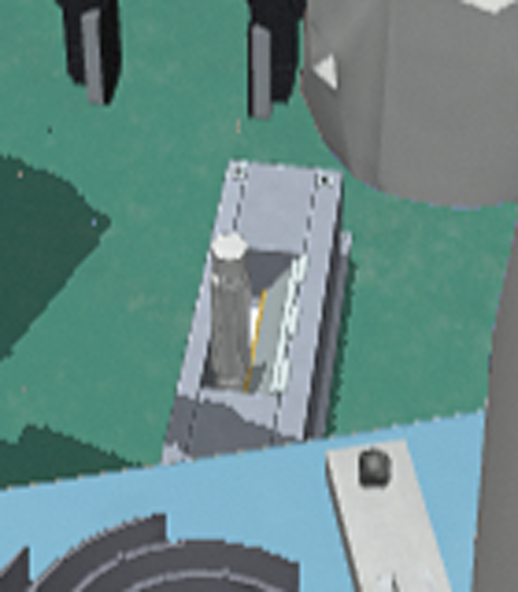

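Run:
```python
from h import *
T=np.load('pics/w11_T.npy');d=np.load('pics/w11.npy')
q=px('wrist',d,283,99,T);print('gauge top',q, 'rack top',px('wrist',d,283,160,T))
st(); print(hand_in())
```

```text
gauge top [ 0.52972881 -0.25371263  0.10690284] rack top [ 0.5106896  -0.30512044  0.05480047]
t 19.38 p [ 0.5009 -0.3282  0.2502] jaw -20.32 tilt [-0.0008  0.0009] F [0.3  0.24 0.07] M [ 0.008 -0.001 -0.012] gap 0.045
the job is handed in; nothing more can be done
None
```

The plug gauge is back in the rack, standing upright and fully home in the hidden socket, and the job is handed in at 19.4 s of the 58 s limit.

- **Pick:** I gripped the gauge with the fingertips about 58 mm above its foot and lifted it out of the block.
- **Flap and search:** I pushed the flap open with the gauge's nose and slid along the slot floor with about 3–5 N of pressure. The floor reaction dropped away after about 13 mm of travel, roughly 12 mm on the −y side of the mouth's middle.
- **Seating:** I centred the nose in the socket and lowered it until it touched bottom, 12 mm below the slot floor as expected. I then moved it lightly against the front wall so the flap could not tip it, pressed it back to the bottom with about 3 N, and let go.

**Last checks:**
- The gauge's top measured 106.9 mm above the bench, against 106 mm expected when home. The rack top read 54.8 mm against 54 mm, so the difference is within camera error.
- The gauge stayed put when released and stands with the flap resting against it.
- The gripper is well clear and the wrist force is near zero.
- I never came near the tape, bottle, screwdriver, spanner or orange look-alikes, but I did not photograph them again at the end.

One reading disagreed: the finger opening showed about 14.5 mm on the 16.6 mm grip. I put this down to soft pads; the gauge did not slip.

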